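# Take the handheld reader out of its clamshell case

### The arm

A 7-joint arm with a two-finger parallel gripper is mounted at the origin on the work surface. World frame = base frame: x ahead of the robot, y to its left, z up, the work surface at z = 0. Lengths are in m, angles in degrees, forces in N, time in s.
With the tool pointing down it reaches from about 0.425 to 0.875 m from the base axis. Payload 4.7 kg.
Tool frame: the origin (TCP) lies at the very end of the fingers, on their centre line; the grasp point (between the pads) lies 19 mm behind it; z points along the fingers, y is the line along which they close (so a half turn about z gives the same grasp; the last joint's range is limited). The gripper opens to 87 mm and grips with 3 to 60 N. Pads are 19 mm wide; open, the fingers measure 117 mm over their backs; the gripper's body (75 mm by 190 mm) begins 51 mm behind the grasp point.
Start: joints at [-73.046, 18.392, -4.016, 83.108, 1.295, 78.541, -3.26], TCP at [0.181, 0.624, 0.223] pointing down, gripper open.
Joint ranges: [-163.93, 163.93], [-17.29, 119.83], [-79.2, 71.16], [3.27, 140.29], [-89.18, 269.18], [5.43, 117.66], [-154.24, 154.24]. Speed limits (degrees/s): [147.25, 147.25, 180, 180, 180, 180, 180].

### API

Orientations are given as [roll, pitch, yaw] about the fixed x, y, z axes, in that order (R = Rz(yaw) Ry(pitch) Rx(roll)).
In Python, from cell import get_obs, read_camera, sign_off, silhouettes gives the robot as it stands.
- The arm moves only by the tool play_rows, never from a script. Its argument "steps" is a list that holds one entry, the list of rows, each a list of 7 numbers: the shift along the tool's x, y, z in m, then the turn, a rotation vector about the tool's x, y, z in rad, then the finger opening in m, from 0 to 0.087. A call has 1 to 12 rows; each row shifts and turns the commanded pose from where the row before left it, along the tool's axes as they then stand; what a row does not reach is not made up. A row lasts 1/10 s, in which the tool goes at most 50 mm and 8.59 degrees, less where a joint would pass 70% of its speed; a pose out of reach is approached as far as the arm can. A call is refused whole if a number of a shift passes 0.05 or a number of a turn 0.15, either way. A call with a gripper value outside its range is refused whole. The fingers move at their own pace and stop on an object; "force" is the grip in N (left out, the last holds). Time passes only in rows, so rows that do not move let the fingers close. It gives the time, the measured TCP pose, the force, the opening and the grip force at its end, in the units of the state.
- get_obs(): the state, without advancing time (a new reading comes with each control period).
- read_camera(name): name is "scene" or "top" or "wrist"; returns a dict with "frame" (400x640x3 uint8, red, green, blue), "intrinsics" (3x3 intrinsics, pixels), "view" (4x4, takes a point from world to camera coordinates). Camera axes: x right, y up, looking along -z (the intrinsics and any distortion apply to the point x, -y, -z); pixel columns grow to the right and rows downward; lengths in m; the calibration is good to about 2 mm. A picture is of the moment at which its call begins. There is no depth.
- sign_off(): hands the job in; it is judged then, once.
Trained networks look in the newest picture that a camera, given by its name, has taken for a name from the list of things; names that differ only in an ending like _2 or _b are one class to them, and where a whole thing is asked for, a point or a joint stands for the part that bears it (a point fixed in the world has none). Each returns a list of dicts, best first, with "p" (0 to 1); they miss things now and then, are a little off and sometimes report something else, mostly with a low value. They report only what shows in the picture. A call takes as long as a camera call.
- silhouettes(camera, name): "pixels" (400x640 bool, what is visible of it) and "extent" ([left, top, right, bottom] in pixels, round what is visible of it).
The state is a dict: "time_s": time; "qpos": joint angles; "joint_velocities": joint speeds; "effort": joint torques, N m; "tool_pos": TCP position; "tool_rot": TCP orientation; "force": force on the tool from outside, world axes, zero at the start; "wrist_torque": the same for the moment, N m; "grip_width": finger opening in m; "grasp_force": force on a finger pad.
Only numpy, scipy, OpenCV 4.12 (cv2) and the standard library are available. Lean on these libraries where they do the work, as an engineer would, in place of code of your own. Each camera call takes 0.05 s, during which the arm holds its last target. There are 200 camera calls.

### The job

Swing the lid of the grey instrument case back past its balance point so that it stays open by itself, then lift the handheld reader out and set it down, not drop it, lying flat with its screen up on the floor of the steel sample tray. Feel your way and never force the case or its lid (no hard pressing on the walls, lip or hinge stop). Leave the lid open, and do not disturb the dropper bottle, the kit carton or the beaker.

Things in the scene. Friction and masses are not known exactly. Their poses are not given: they have to be found in the camera images.
- case: Grey clamshell case, fixed; 150 deep (x) by 200 wide (y), 86 mm high closed. Origin: centre of its underside; x runs from the lip side (front) to the hinge side, z up. Lower half: open shell 60 mm high, 4 mm walls, front face at x = -75 mm, foam floor at 20 mm. Foam blocks, tops at 50 mm, hold the reader's ends; the middle 92 mm (along y) is free beside the reader out to the walls, for fingers.
- lid (a joint): Lid angle, rad: 0 closed, grows as the front edge swings up and back, stop at 1.95. Lid 26 mm thick, 150 mm deep, foam-filled, inner face (underside when closed) flat; about 0.45 kg, varying 30 %. No latch, little friction: below its balance point at about 1.4 it falls shut, beyond it it falls back onto the stop and stays.
- hinge (a point): Middle of the hinge line: 75 mm behind and 60 mm above the case's origin. Axis along the case's y.
- lip (a point): Middle of the outer lower edge of the lid's front lip; moves with the lid, 168 mm from the hinge line. The lip is 8 mm thick, as wide as the lid (200 mm) and stands 18 mm out past the front wall; closed, its underside is 60 mm above the bench, flush with the lid's inner face. Only this lip offers a hold: hook it from below with tilted fingers.
- reader_centre (a point): Centre (half-way up) of the handheld reader, a loose white plastic bar 45 wide (x), 160 long (y), 34 mm high (z), about 0.24 kg, dark screen and keypad on its top face (z up). At first it lies on the foam floor of the closed case, long side along the case's y, hidden by the lid.
- tray: Shallow steel sample tray, fixed; outside 150 mm (x) by 240 mm (y), 14 mm high, walls and floor 4 mm thick. Origin: centre of its underside, on the bench; z up.
- dropper: Bystander: white dropper bottle, upright, 34 mm across, 75 mm high. Origin: centre of its underside.
- kit: Bystander: white carton of test kits, 85 x 130 x 65 mm. Origin: centre of its underside.
- beaker: Bystander: upright clear beaker, 72 mm across, 85 mm high. Origin: centre of its underside.

How it is judged:
By the outcome, as a careful person would: the job done as asked, in the order asked, and still so for the second after the job is handed in, with the robot touching nothing.
It also fails if it takes over 64 s, if anything falls off the work surface, if the arm or the gripper's body presses on something with over 40 N, if the wrist force passes 120 N, or if a joint passes its speed limit or range.

## Working session

There is one attempt and no reset: what is moved stays moved. The work goes in short steps, Python scripts to look and compute and a tool call to move; the robot and the scene stay as the last step left them, time stands still between calls to the robot, and variables do not carry over. Pictures are saved under pics/ and viewed, at most 10 in all, crops included, and the job is handed in when it is done.

Besides the shell and the picture viewer there is one more tool, called after "Request:" by a JSON object that holds its "fn" and its "kwargs", one argument or row to a line. play_rows: Moves the arm, as the interface text tells. Its arguments: {"type":"object","properties":{"steps":{"type":"array","items":{"type":"array","items":{"type":"array","items":{"type":"number"}}}},"force":{"type":"number"}},"required":["steps"]}

```bash
ls; mkdir -p pics
python3 - <<'E'
from cell import *
import cv2,numpy as np
o=get_obs();print({k:np.round(v,3).tolist() for k,v in o.items()})
for c in ("scene","top"):
    d=read_camera(c);cv2.imwrite(f"pics/{c}0.png",d["frame"][:,:,::-1]);print(c,np.round(d["intrinsics"],1).tolist(),np.round(d["view"],3).tolist(), [k for k in d])
    for n in ("case","lid","lip","tray","dropper","kit","beaker"):
        print(n,[(round(s["p"],2),np.round(s["extent"]).tolist(),int(s["pixels"].sum())) for s in silhouettes(c,n)[:2]])
E
```

```text
pics
{'time_s': 0.0, 'qpos': [-73.047, 18.44, -4.016, 83.175, 1.296, 78.541, -3.26], 'joint_velocities': [0.002, -0.038, -0.033, -0.032, -0.049, 0.027, -0.044], 'effort': [0.0, -49.13, -0.404, -31.254, -0.064, 0.043, 0.0], 'tool_pos': [0.181, 0.624, 0.221], 'tool_rot': [-179.889, 0.007, 163.857], 'force': [-0.235, -0.821, -0.293], 'wrist_torque': [-0.012, 0.047, -0.008], 'grasp_force': 0.0, 'grip_width': 0.087}
scene [[404.8, 0.0, 321.9], [0.0, 404.8, 199.9], [0.0, 0.0, 1.0]] [[0.351, 0.936, 0.012, -0.186], [-0.596, 0.213, 0.774, 0.292], [0.722, -0.279, 0.633, -1.632], [0.0, 0.0, 0.0, 1.0]] ['frame', 'intrinsics', 'view']
case [(0.8, [208.0, 190.0, 301.0, 272.0], 4616)]
lid [(0.57, [212.0, 193.0, 297.0, 254.0], 3426)]
lip [(0.91, [211.0, 195.0, 298.0, 256.0], 3493)]
tray [(0.66, [341.0, 186.0, 430.0, 230.0], 2819), (0.61, [445.0, 152.0, 477.0, 182.0], 607)]
dropper [(0.74, [318.0, 184.0, 324.0, 204.0], 210)]
kit [(0.96, [115.0, 232.0, 178.0, 287.0], 2407)]
beaker [(0.94, [445.0, 153.0, 476.0, 183.0], 618)]
top [[415.1, 0.0, 316.4], [0.0, 415.1, 204.9], [0.0, 0.0, 1.0]] [[0.02, -1.0, -0.003, 0.004], [0.983, 0.019, 0.184, -0.567], [-0.184, -0.007, 0.983, -1.269], [0.0, 0.0, 0.0, 1.0]] ['frame', 'intrinsics', 'view']
case [(0.77, [359.0, 169.0, 429.0, 226.0], 3560)]
lid [(0.95, [359.0, 167.0, 428.0, 225.0], 3501)]
lip [(0.67, [359.0, 165.0, 427.0, 222.0], 3472)]
tray [(0.89, [225.0, 172.0, 305.0, 224.0], 3315)]
dropper [(0.63, [310.0, 216.0, 324.0, 233.0], 104), (0.62, [353.0, 167.0, 426.0, 226.0], 3509)]
kit [(0.57, [453.0, 183.0, 501.0, 211.0], 1393)]
beaker [(0.77, [154.0, 193.0, 184.0, 217.0], 509)]
```

Run:
```python
import cv2,numpy as np
a=cv2.imread("pics/scene0.png")[130:310,100:500];b=cv2.imread("pics/top0.png")[140:260,140:520]
a=cv2.resize(a,None,fx=1.9,fy=1.9,interpolation=3);b=cv2.resize(b,(760,240),interpolation=3)
cv2.imwrite("pics/m0.png",np.vstack([a,b]))if 0 else cv2.imwrite("pics/m0.png",np.vstack([a,b])) if a.shape[1]==b.shape[1] else print(a.shape,b.shape)
```

```text
(no output)
```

View pics/m0.png

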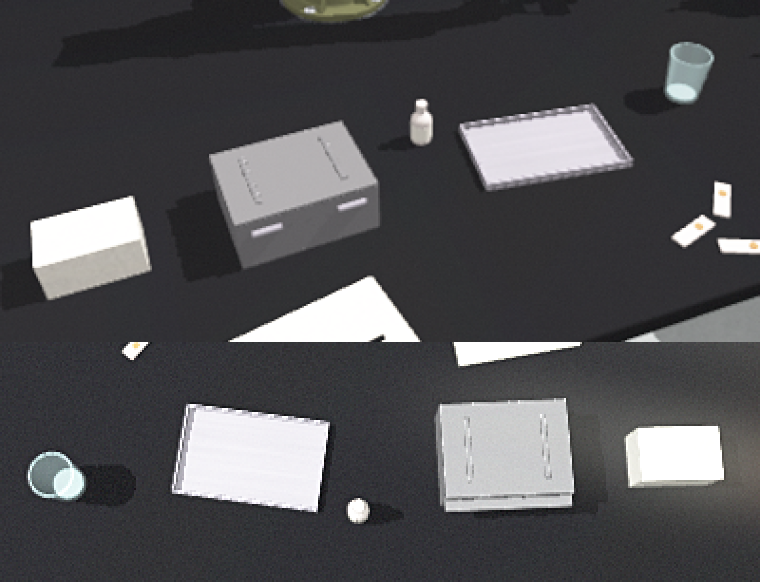

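The scene camera faces the robot. The case's hinge plates are on the far side, and the lip (bottom edge in the top view, about rows 490-510 of the montage) faces the robot. The tray is at -y, with the dropper between it and the case. Next I fit poses from the silhouettes in both views.

```bash
cat > h.py <<'E'
import numpy as np,cv2
from scipy.optimize import minimize
def proj(d,P):
    P=np.atleast_2d(P);c=P@d["view"][:3,:3].T+d["view"][:3,3]
    return np.c_[c[:,0]/-c[:,2]*d["intrinsics"][0,0]+d["intrinsics"][0,2],-c[:,1]/-c[:,2]*d["intrinsics"][1,1]+d["intrinsics"][1,2]]
def unproj(d,uv,z):
    K=d["intrinsics"];r=np.array([(uv[0]-K[0,2])/K[0,0],-(uv[1]-K[1,2])/K[1,1],-1]);R=d["view"][:3,:3]
    r=R.T@r;o=-R.T@d["view"][:3,3];return o+r*(z-o[2])/r[2]
def box(x0,x1,y0,y1,z0,z1):return np.array([[x,y,z] for x in(x0,x1) for y in(y0,y1) for z in(z0,z1)])
def cyl(r,h):
    t=np.arange(24)*np.pi/12;return np.vstack([np.c_[r*np.cos(t),r*np.sin(t),0*t+z] for z in(0,h)])
def pose(p,P):
    c,s=np.cos(p[2]),np.sin(p[2]);return np.c_[c*P[:,0]-s*P[:,1]+p[0],s*P[:,0]+c*P[:,1]+p[1],P[:,2]]
def render(d,boxes,p):
    m=np.zeros((1600,2560),np.uint8)
    for b in boxes: cv2.fillConvexPoly(m,cv2.convexHull(np.round((proj(d,pose(p,b))+.5)*64).astype(np.int32)),1,shift=4)
    return cv2.resize(m,(640,400),interpolation=cv2.INTER_AREA) if 0 else cv2.resize(m.astype(np.float32),(640,400),interpolation=cv2.INTER_AREA)
def fit(views,boxes,p0):
    def cost(p):
        return sum(np.abs(render(d,boxes,p)-m).sum()/m.sum() for d,m in views)
    s=np.array([[0,0,0],[.02,0,0],[0,.02,0],[0,0,.15]])
    p=np.array(p0,float)
    for k in(1,.4):
        r=minimize(cost,p,method="Nelder-Mead",options=dict(initial_simplex=p+s*k,maxiter=90));p=r.x
    return p,r.fun
M=dict(case=[box(-.075,.075,-.1,.1,0,.086),box(-.093,-.075,-.1,.1,.06,.068)],tray=[box(-.075,.075,-.12,.12,0,.014)],
 dropper=[cyl(.017,.075)],kit=[box(-.0425,.0425,-.065,.065,0,.065)],beaker=[cyl(.036,.085)])
E
cat > a.py <<'E'
from cell import *
from h import *
D={c:read_camera(c) for c in("scene","top")}
for n in M:
    v=[]
    for c in D:
        s=silhouettes(c,n)
        if s: v.append((D[c],s[0]["pixels"].astype(np.float32),s[0]["p"]))
    mt=v[-1][1];r,cc=np.nonzero(mt);p0=unproj(D["top"],(cc.mean(),r.mean()),.04 if n!="tray" else .007)
    print(n,"centroid",p0.round(3))
    p,f=fit([x[:2] for x in v],M[n],[p0[0],p0[1],0]);print(n,p[:2].round(4),np.degrees(p[2]).round(1),f.round(3))
    p,f=fit([v[-1][:2]],M[n],[p0[0],p0[1],0]);print(n,'top',p[:2].round(4),np.degrees(p[2]).round(1),f.round(3))
E
python3 a.py
```

```text
case centroid [ 0.605 -0.226  0.04 ]
case [ 0.6061 -0.2231] 4.2 0.084
case top [ 0.6077 -0.2213] 3.6 0.028
tray centroid [0.599 0.185 0.007]
tray [0.5973 0.1842] -7.3 0.112
tray top [0.5997 0.1854] -6.5 0.025
dropper centroid [0.509 0.006 0.04 ]
dropper [0.5074 0.0057] 0.3 0.576
dropper top [0.5092 0.0064] 3.7 0.195
kit centroid [ 0.608 -0.501  0.04 ]
kit [ 0.6081 -0.5036] 2.3 0.115
kit top [ 0.6085 -0.5017] 1.6 0.05
beaker centroid [0.554 0.493 0.04 ]
beaker [0.5493 0.486 ] 7.2 0.422
beaker top [0.5523 0.4877] 0.8 0.175
```

```bash
cat > plan.py <<'E'
import sys,json,numpy as np
from scipy.spatial.transform import Rotation as Ro
from cell import get_obs
def rows(tgt,rpy,n,start=None):
    o=get_obs();p,R=start or (np.array(o["tool_pos"]),Ro.from_euler("xyz",o["tool_rot"],degrees=True))
    Rt=Ro.from_euler("xyz",rpy,degrees=True);w=(R.inv()*Rt).as_rotvec()/n;d=(np.array(tgt)-p)/n
    for i in range(n):
        s=R.inv().apply(d);print([round(float(x),4) for x in s]+[round(float(x),3) for x in w]);R=R*Ro.from_rotvec(w)
    return np.array(tgt),Rt
E
python3 - <<'E'
from plan import *
s=rows([.5,.2,.25],[180,0,84],11);rows([.45,-.22,.25],[180,0,4],10,s)
E
```

```text
[-0.0386, -0.029, -0.0025, 0.0, 0.0, 0.127]
[-0.042, -0.0239, -0.0025, 0.0, 0.0, 0.127]
[-0.0446, -0.0184, -0.0025, 0.0, 0.0, 0.127]
[-0.0466, -0.0126, -0.0025, 0.0, 0.0, 0.127]
[-0.0478, -0.0066, -0.0025, 0.0, 0.0, 0.127]
[-0.0483, -0.0005, -0.0025, 0.0, 0.0, 0.127]
[-0.0479, 0.0056, -0.0025, 0.0, 0.0, 0.127]
[-0.0469, 0.0116, -0.0025, 0.0, 0.0, 0.127]
[-0.045, 0.0174, -0.0025, 0.0, 0.0, 0.127]
[-0.0425, 0.023, -0.0025, 0.0, 0.0, 0.127]
[-0.0392, 0.0282, -0.0025, 0.0, 0.0, 0.127]
[-0.0423, -0.0006, -0.0, 0.0, -0.0, 0.14]
[-0.042, 0.0053, 0.0, 0.0, -0.0, 0.14]
[-0.0408, 0.0111, 0.0, 0.0, -0.0, 0.14]
[-0.0389, 0.0167, 0.0, 0.0, -0.0, 0.14]
[-0.0362, 0.0219, 0.0, 0.0, -0.0, 0.14]
[-0.0328, 0.0267, 0.0, 0.0, -0.0, 0.14]
[-0.0287, 0.031, 0.0, 0.0, -0.0, 0.14]
[-0.0241, 0.0347, 0.0, 0.0, -0.0, 0.14]
[-0.0191, 0.0378, 0.0, 0.0, -0.0, 0.14]
[-0.0136, 0.04, 0.0, 0.0, -0.0, 0.14]
```

Request:
{"fn": "play_rows", "kwargs": {
  "steps": [
    [[-0.039,-0.029,-0.0025,0,0,0.127,0.0],[-0.042,-0.024,-0.0025,0,0,0.127,0.0],[-0.045,-0.018,-0.0025,0,0,0.127,0.0],[-0.047,-0.013,-0.0025,0,0,0.127,0.0],[-0.048,-0.007,-0.0025,0,0,0.127,0.0],[-0.048,-0.0005,-0.0025,0,0,0.127,0.0],[-0.048,0.006,-0.0025,0,0,0.127,0.0],[-0.047,0.012,-0.0025,0,0,0.127,0.0],[-0.045,0.017,-0.0025,0,0,0.127,0.0],[-0.042,0.023,-0.0025,0,0,0.127,0.0],[-0.039,0.028,-0.0025,0,0,0.127,0.0]]
  ]
}}

```text
time_s: 2.5
tool_pos: [0.5011, 0.1978, 0.2506]
tool_rot: [180.0, -0.1, 83.5]
force: [0.7, 0.4, 0.8]
grip_width: 0.0072
grasp_force: 0.0
```

Request:
{"fn": "play_rows", "kwargs": {
  "steps": [
    [[-0.042,0,0,0,0,0.14,0],[-0.042,0.005,0,0,0,0.14,0],[-0.041,0.011,0,0,0,0.14,0],[-0.039,0.017,0,0,0,0.14,0],[-0.036,0.022,0,0,0,0.14,0],[-0.033,0.027,0,0,0,0.14,0],[-0.029,0.031,0,0,0,0.14,0],[-0.024,0.035,0,0,0,0.14,0],[-0.019,0.038,0,0,0,0.14,0],[-0.014,0.04,0,0,0,0.14,0],[0,0,0,0,0,0,0]]
  ]
}}

```text
time_s: 3.6
tool_pos: [0.4462, -0.2283, 0.2508]
tool_rot: [179.8, -0.0, 2.8]
force: [-0.7, -0.4, -0.2]
grip_width: 0.0
grasp_force: 0.0
```

Run:
```python
from plan import *
rows([.44,-.235,.20],[180,-45,4],8)
print({k:np.round(v,2).tolist() for k,v in get_obs().items() if k in("qpos","tool_pos","tool_rot","force","time_s","grip_width")})
```

```text
[-0.0008, 0.0008, 0.0063, 0.001, 0.098, -0.002]
[-0.0014, 0.0008, 0.0062, 0.001, 0.098, -0.002]
[-0.002, 0.0008, 0.0061, 0.001, 0.098, -0.002]
[-0.0026, 0.0008, 0.0058, 0.001, 0.098, -0.002]
[-0.0032, 0.0008, 0.0055, 0.001, 0.098, -0.002]
[-0.0037, 0.0008, 0.0052, 0.001, 0.098, -0.002]
[-0.0042, 0.0008, 0.0048, 0.001, 0.098, -0.002]
[-0.0047, 0.0008, 0.0044, 0.001, 0.098, -0.002]
{'time_s': 3.6, 'qpos': [-22.41, -2.75, 45.49, 102.83, 2.13, 79.0, -64.51], 'tool_pos': [0.45, -0.23, 0.25], 'tool_rot': [179.83, -0.04, 2.84], 'force': [-0.7, -0.39, -0.24], 'grip_width': 0.0}
```

Request:
{"fn": "play_rows", "kwargs": {
  "steps": [
    [[-0.001,0.001,0.006,0,0.098,0,0],[-0.001,0.001,0.006,0,0.098,0,0],[-0.002,0.001,0.006,0,0.098,0,0],[-0.003,0.001,0.006,0,0.098,0,0],[-0.003,0.001,0.006,0,0.098,0,0],[-0.004,0.001,0.005,0,0.098,0,0],[-0.004,0.001,0.005,0,0.098,0,0],[-0.005,0.001,0.004,0,0.098,0,0],[0,0,0,0,0,0,0]]
  ]
}}

```text
time_s: 4.5
tool_pos: [0.4394, -0.222, 0.22]
tool_rot: [-178.8, -30.1, 3.7]
force: [-0.7, -0.3, -0.2]
grip_width: 0.0002
grasp_force: 0.0
```

Run:
```python
from plan import *
print({k:np.round(v,3).tolist() for k,v in get_obs().items() if k in("qpos","tool_pos","tool_rot","force","time_s","grip_width")})
rows([.455,-.234,.05],[180,-45,4],6)
```

```text
{'time_s': 4.5, 'qpos': [36.122, -17.274, 2.516, 125.098, -25.475, 52.662, -35.19], 'tool_pos': [0.439, -0.222, 0.22], 'tool_rot': [-178.766, -30.148, 3.683], 'force': [-0.673, -0.333, -0.154], 'grip_width': 0.0}
[-0.0121, 0.0027, 0.0257, -0.003, 0.043, -0.001]
[-0.0132, 0.0026, 0.0251, -0.003, 0.043, -0.001]
[-0.0143, 0.0025, 0.0246, -0.003, 0.043, -0.001]
[-0.0153, 0.0024, 0.0239, -0.003, 0.043, -0.001]
[-0.0163, 0.0023, 0.0233, -0.003, 0.043, -0.001]
[-0.0173, 0.0023, 0.0225, -0.003, 0.043, -0.001]
```

Request:
{"fn": "play_rows", "kwargs": {
  "steps": [
    [[-0.01,0.002,0.025,0,0.03,0,0],[-0.01,0.002,0.025,0,0.03,0,0],[-0.01,0.002,0.025,0,0.03,0,0],[-0.01,0.002,0.025,0,0.03,0,0],[-0.01,0.002,0.025,0,0.03,0,0],[0,0,0,0,0,0,0]]
  ]
}}

```text
time_s: 5.1
tool_pos: [0.4693, -0.2204, 0.0854]
tool_rot: [-178.2, -38.5, 3.9]
force: [-0.1, 1.1, -1.1]
grip_width: 0.0005
grasp_force: 0.0
```

Run:
```python
from plan import *
print({k:np.round(v,3).tolist() for k,v in get_obs().items() if k in("qpos","tool_pos","tool_rot","force","time_s","grip_width")})
rows([.475,-.2285,.036],[180,-40,4],5)
```

```text
{'time_s': 5.1, 'qpos': [27.831, -5.329, 13.185, 136.86, -54.854, 32.894, -0.873], 'tool_pos': [0.469, -0.22, 0.085], 'tool_rot': [-178.24, -38.503, 3.905], 'force': [-0.08, 1.127, -1.091], 'grip_width': 0.001}
[-0.0054, 0.0019, 0.0083, -0.006, 0.005, -0.0]
[-0.0054, 0.0019, 0.0083, -0.006, 0.005, -0.0]
[-0.0054, 0.0018, 0.0083, -0.006, 0.005, -0.0]
[-0.0055, 0.0018, 0.0083, -0.006, 0.005, -0.0]
[-0.0055, 0.0017, 0.0082, -0.006, 0.005, -0.0]
```

Request:
{"fn": "play_rows", "kwargs": {
  "steps": [
    [[-0.0054,0.0018,0.0083,-0.006,0.005,0,0],[-0.0054,0.0018,0.0083,-0.006,0.005,0,0],[-0.0054,0.0018,0.0083,-0.006,0.005,0,0],[-0.0054,0.0018,0.0083,-0.006,0.005,0,0],[-0.0054,0.0018,0.0083,-0.006,0.005,0,0],[0,0,0,0,0,0,0]]
  ]
}}

```text
time_s: 5.7
tool_pos: [0.4779, -0.2308, 0.0408]
tool_rot: [179.7, -40.3, 4.0]
force: [1.4, 1.2, -0.5]
grip_width: 0.0006
grasp_force: 0.0
```

Run:
```python
from plan import *
from cell import read_camera
import cv2
print({k:np.round(v,3).tolist() for k,v in get_obs().items() if k in("qpos","tool_pos","tool_rot","force","time_s","grip_width")})
a=read_camera("wrist")["frame"][:,:,::-1];b=read_camera("top")["frame"][150:290,310:470,::-1]
cv2.imwrite("pics/w1.png",np.vstack([cv2.resize(a,(480,300)),cv2.resize(b,(480,300))]))
```

```text
{'time_s': 5.7, 'qpos': [27.471, 1.464, 14.003, 138.908, -73.881, 28.802, 19.287], 'tool_pos': [0.478, -0.231, 0.041], 'tool_rot': [179.738, -40.294, 4.041], 'force': [1.406, 1.213, -0.505], 'grip_width': 0.001}
```

View pics/w1.png

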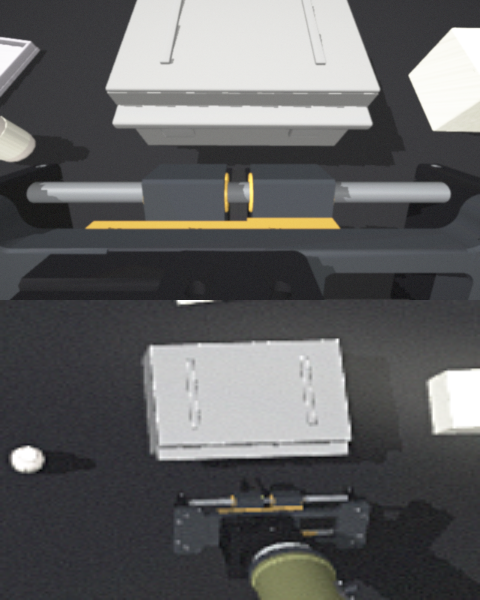

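The wrist view shows the lip (rows ~108-128) ahead of and above the fingers, centred on them at about col 240. I go under it next.

Request:
{"fn": "play_rows", "kwargs": {
  "steps": [
    [[0.005,0,0.0063,0,0,0,0],[0.005,0,0.0063,0,0,0,0],[0.005,0,0.0063,0,0,0,0],[0.005,0,0.0062,0,0,0,0],[0.005,0,0.0052,0,0,0,0],[0,0,0,0,0,0,0]]
  ]
}}

```text
time_s: 6.4
tool_pos: [0.5163, -0.2294, 0.0332]
tool_rot: [179.7, -40.3, 4.0]
force: [0.2, -0.1, 0.5]
grip_width: 0.0003
grasp_force: 0.0
```

Request:
{"fn": "play_rows", "kwargs": {
  "steps": [
    [[0.0026,0,-0.0031,0,0,0,0],[0.0026,0,-0.0031,0,0,0,0],[0.0026,0,-0.0031,0,0,0,0],[0.0026,0,-0.0031,0,0,0,0],[0,0,0,0,0,0,0]]
  ]
}}

```text
time_s: 6.9
tool_pos: [0.5148, -0.2298, 0.0498]
tool_rot: [179.6, -40.3, 3.9]
force: [-2.3, 0.0, -1.2]
grip_width: 0.0006
grasp_force: 1.3
```

Run:
```python
import numpy as np
a=np.radians(40.3);H=np.array([.075,.06]);s=.012
def tcp(t):
    if t<np.pi/2-a: C=H+.168*np.array([-np.cos(t),np.sin(t)])+s*np.array([np.sin(a),-np.cos(a)])
    else: C=H+(.168-s)*np.array([-np.cos(t),np.sin(t)])
    return C-.0095*np.array([np.cos(a),np.sin(a)])
p=np.array([-.0925,.0498])
for t in np.arange(.08,1.7,.07):
    q=tcp(t);d=q-p;p=q;print(round(t,2),q.round(3),"row",np.round([d[0]*np.cos(a)+d[1]*np.sin(a),d[0]*np.sin(a)-d[1]*np.cos(a)],4))
```

```text
0.08 [-0.092  0.058] row [ 0.0058 -0.006 ]
0.15 [-0.091  0.07 ] row [ 0.0086 -0.008 ]
0.22 [-0.088  0.081] row [ 0.0091 -0.0074]
0.29 [-0.085  0.093] row [ 0.0096 -0.0068]
0.36 [-0.082  0.104] row [ 0.0101 -0.0061]
0.43 [-0.077  0.115] row [ 0.0105 -0.0054]
0.5 [-0.072  0.125] row [ 0.0108 -0.0046]
0.57 [-0.066  0.135] row [ 0.0111 -0.0038]
0.64 [-0.059  0.145] row [ 0.0114 -0.0031]
0.71 [-0.052  0.154] row [ 0.0115 -0.0022]
0.78 [-0.044  0.163] row [ 0.0117 -0.0014]
0.85 [-0.035  0.171] row [ 0.0117 -0.0006]
0.92 [-0.027  0.178] row [0.0111 0.0002]
0.99 [-0.018  0.184] row [0.0109 0.001 ]
1.06 [-0.009  0.19 ] row [0.0108 0.0017]
1.13 [0.001 0.195] row [0.0106 0.0025]
1.2 [0.011 0.199] row [0.0104 0.0032]
1.27 [0.022 0.203] row [0.0102 0.0039]
1.34 [0.032 0.206] row [0.0099 0.0046]
1.41 [0.043 0.208] row [0.0095 0.0053]
1.48 [0.054 0.209] row [0.0091 0.006 ]
1.55 [0.065 0.21 ] row [0.0087 0.0066]
1.62 [0.075 0.21 ] row [0.0082 0.0072]
1.69 [0.086 0.209] row [0.0077 0.0077]
```

Request:
{"fn": "play_rows", "kwargs": {
  "steps": [
    [[0.006,0,-0.006,0,0,0,0],[0.0086,0,-0.008,0,0,0,0],[0.0091,0,-0.0074,0,0,0,0],[0.0096,0,-0.0068,0,0,0,0],[0.01,0,-0.006,0,0,0,0]]
  ]
}}

```text
time_s: 7.4
tool_pos: [0.5253, -0.2287, 0.1035]
tool_rot: [179.7, -40.2, 3.9]
force: [-1.9, -0.2, -1.7]
grip_width: 0.0005
grasp_force: 1.1
```

Request:
{"fn": "play_rows", "kwargs": {
  "steps": [
    [[0.0105,0,-0.0054,0,0,0,0],[0.0108,0,-0.0046,0,0,0,0],[0.0111,0,-0.0038,0,0,0,0],[0.0114,0,-0.003,0,0,0,0],[0.0115,0,-0.0022,0,0,0,0],[0.0117,0,-0.0014,0,0,0,0]]
  ]
}}

```text
time_s: 8.0
tool_pos: [0.5638, -0.2261, 0.1628]
tool_rot: [179.7, -40.3, 3.9]
force: [-0.6, -1.2, -1.3]
grip_width: 0.0003
grasp_force: 0.6
```

Run:
```python
from cell import *
import cv2,numpy as np
o=get_obs();print(np.round(o["force"],2),np.round(o["qpos"],1))
b=read_camera("scene")["frame"][110:290,190:350,::-1]
cv2.imwrite("pics/s2.png",cv2.resize(b,(533,600),interpolation=cv2.INTER_CUBIC))
```

```text
[-0.64 -1.21 -1.28] [ 23.7  -4.2   8.7 126.1 -44.8  31.7 -20.3]
```

View pics/s2.png

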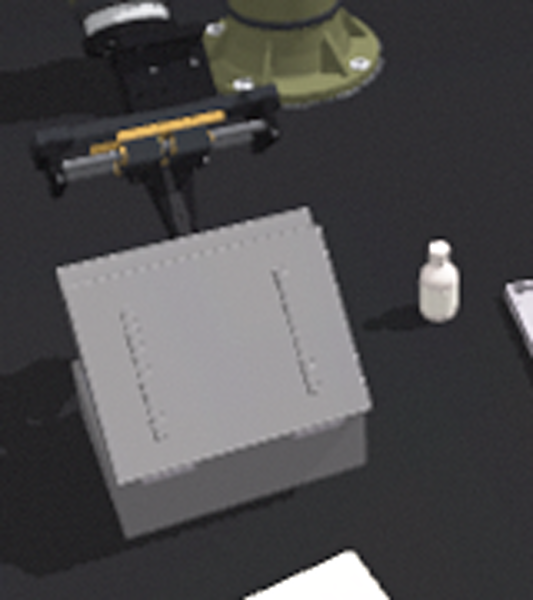

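The lid is about half open: its free edge is at row ~240, held by the closed fingers behind it, and its hinge edge is at row ~440. I keep following the arc.

Request:
{"fn": "play_rows", "kwargs": {
  "steps": [
    [[0.0117,0,-0.0006,0,0,0,0],[0.0111,0,0.0002,0,0,0,0],[0.0109,0,0.001,0,0,0,0],[0.0108,0,0.0017,0,0,0,0],[0.0106,0,0.0025,0,0,0,0],[0.0104,0,0.0032,0,0,0,0],[0.0102,0,0.0039,0,0,0,0]]
  ]
}}

```text
time_s: 8.75
tool_pos: [0.6301, -0.2215, 0.2027]
tool_rot: [179.7, -40.3, 3.9]
force: [-0.2, -0.0, -0.6]
grip_width: 0.0007
grasp_force: 0.2
```

Request:
{"fn": "play_rows", "kwargs": {
  "steps": [
    [[0.005,0,0.0023,0,0,0,0],[0.005,0,0.0023,0,0,0,0],[0.0048,0,0.0026,0,0,0,0],[0.0048,0,0.0027,0,0,0,0],[0.0046,0,0.003,0,0,0,0],[0.0045,0,0.003,0,0,0,0],[0.0044,0,0.0033,0,0,0,0],[0.0043,0,0.0033,0,0,0,0]]
  ]
}}

```text
time_s: 9.55
tool_pos: [0.6726, -0.2189, 0.2094]
tool_rot: [179.7, -40.3, 3.9]
force: [1.0, -0.0, -0.4]
grip_width: 0.0004
grasp_force: 0.0
```

Request:
{"fn": "play_rows", "kwargs": {
  "steps": [
    [[0.0041,0,0.0036,0,0,0,0],[0.0041,0,0.0036,0,0,0,0],[0,0,0,0,0,0,0],[0,0,0,0,0,0,0],[0,0,0,0,0,0,0]]
  ]
}}

```text
time_s: 10.05
tool_pos: [0.6828, -0.2183, 0.209]
tool_rot: [179.7, -40.3, 3.9]
force: [0.2, -0.9, 0.7]
grip_width: 0.0004
grasp_force: 0.0
```

Run:
```python
from cell import *
from plan import *
import cv2,numpy as np
o=get_obs();print(np.round(o["force"],2),np.round(o["qpos"],1))
b=read_camera("scene")["frame"][110:290,190:350,::-1];a=read_camera("wrist")["frame"][:,:,::-1]
cv2.imwrite("pics/s3.png",np.hstack([cv2.resize(b,(267,300),interpolation=cv2.INTER_CUBIC),cv2.resize(a,(480,300))]))
s=rows([.56,-.222,.28],[180,-20,50],6);rows([.58,-.224,.30],[180,0,94],8,s)
```

```text
[ 0.17 -0.87  0.67] [ 20.1   4.8   4.7 111.3 -35.6  32.2 -36.5]
[-0.008, -0.0007, -0.0222, 0.069, -0.055, -0.117]
[-0.009, -0.0032, -0.0216, 0.069, -0.055, -0.117]
[-0.0096, -0.0057, -0.0208, 0.069, -0.055, -0.117]
[-0.0099, -0.0082, -0.0198, 0.069, -0.055, -0.117]
[-0.0099, -0.0107, -0.0186, 0.069, -0.055, -0.117]
[-0.0095, -0.0131, -0.0172, 0.069, -0.055, -0.117]
[0.0022, 0.0021, -0.0019, 0.017, -0.041, -0.095]
[0.0019, 0.0022, -0.002, 0.017, -0.041, -0.095]
[0.0016, 0.0024, -0.0021, 0.017, -0.041, -0.095]
[0.0013, 0.0025, -0.0022, 0.017, -0.041, -0.095]
[0.0009, 0.0025, -0.0023, 0.017, -0.041, -0.095]
[0.0006, 0.0026, -0.0024, 0.017, -0.041, -0.095]
[0.0003, 0.0026, -0.0024, 0.017, -0.041, -0.095]
[-0.0001, 0.0025, -0.0025, 0.017, -0.041, -0.095]
```

View pics/s3.png

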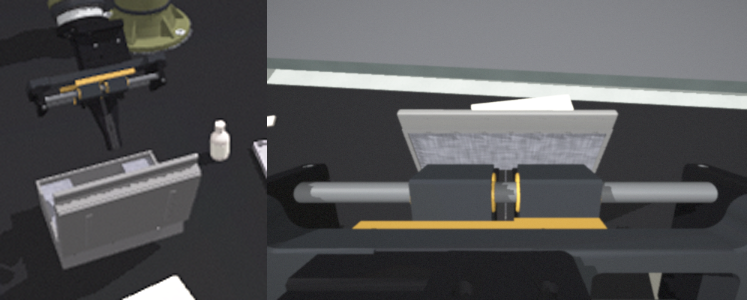

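The lid lies back open on its stop, with the foam inner side visible at wrist rows 110-180 and the fingers clear of it. I retreat to above the case and turn the gripper.

Request:
{"fn": "play_rows", "kwargs": {
  "steps": [
    [[-0.008,0,-0.022,0.069,-0.055,-0.117,0],[-0.009,-0.003,-0.022,0.069,-0.055,-0.117,0],[-0.01,-0.006,-0.021,0.069,-0.055,-0.117,0],[-0.01,-0.008,-0.02,0.069,-0.055,-0.117,0],[-0.01,-0.011,-0.019,0.069,-0.055,-0.117,0],[-0.01,-0.013,-0.017,0.069,-0.055,-0.117,0],[0,0,0,0,0,0,0]]
  ]
}}

```text
time_s: 10.85
tool_pos: [0.5601, -0.2246, 0.2823]
tool_rot: [179.8, -20.2, 50.2]
force: [0.9, -0.4, 0.5]
grip_width: 0.0005
grasp_force: 0.0
```

Request:
{"fn": "play_rows", "kwargs": {
  "steps": [
    [[0.002,0.002,-0.002,0.017,-0.041,-0.095,0.08],[0.002,0.002,-0.002,0.017,-0.041,-0.095,0.08],[0.0016,0.0024,-0.002,0.017,-0.041,-0.095,0.08],[0.0013,0.0025,-0.002,0.017,-0.041,-0.095,0.08],[0.001,0.0025,-0.0023,0.017,-0.041,-0.095,0.08],[0.0006,0.0026,-0.0024,0.017,-0.041,-0.095,0.08],[0.0003,0.0026,-0.0024,0.017,-0.041,-0.095,0.08],[0,0.0025,-0.0025,0.017,-0.041,-0.095,0.08],[0,0,0,0,0,0,0.08]]
  ]
}}

```text
time_s: 11.75
tool_pos: [0.5802, -0.2219, 0.299]
tool_rot: [179.8, -0.4, 94.3]
force: [0.5, 0.1, 0.0]
grip_width: 0.0645
grasp_force: 0.0
```

Run:
```python
from cell import *
from h import *
o=get_obs();print({k:np.round(v,3).tolist() for k,v in o.items() if k in("qpos","tool_pos","tool_rot","force","time_s","grip_width")})
D={c:read_camera(c) for c in("wrist","scene","top")}
rb=lambda z:[box(-.0225,.0225,-.08,.08,z,z+.034)]
im=[]
for c in D:
    s=silhouettes(c,"reader_centre")
    f=D[c]["frame"][:,:,::-1].copy()
    for k in s[:2]:
        print(c,round(k["p"],2),np.round(k["extent"]),k["pixels"].sum())
    if s and s[0]["p"]>.4:
        r=cv2.minAreaRect(np.argwhere(s[0]["pixels"])[:,::-1].astype(np.float32))
        print([unproj(D[c],q,.054).round(4).tolist() for q in cv2.boxPoints(r)])
        if c!="scene":print(unproj(D[c],r[0],.054).round(4))
        f[s[0]["pixels"]]=f[s[0]["pixels"]]//2+[0,0,90]
    im.append(f)
cv2.imwrite("pics/r4.png",np.hstack([cv2.resize(im[0],(480,300)),cv2.resize(im[2][150:250,340:440],(300,300),interpolation=2)]))
```

```text
{'time_s': 11.75, 'qpos': [17.962, 13.443, 0.998, 80.676, -0.724, 85.876, 23.309], 'tool_pos': [0.58, -0.222, 0.299], 'tool_rot': [179.8, -0.447, 94.326], 'force': [0.484, 0.143, 0.017], 'grip_width': 0.064}
wrist 0.8 [318. 125. 354. 235.] 3422
[[0.5872, -0.3063, 0.054], [0.5787, -0.1481, 0.054], [0.6225, -0.1458, 0.054], [0.635, -0.3039, 0.054]]
[ 0.6056 -0.2225  0.054 ]
top 0.84 [364. 188. 407. 203.] 546
[[0.6284, -0.1426, 0.054], [0.6306, -0.2579, 0.054], [0.5784, -0.257, 0.054], [0.5761, -0.1425, 0.054]]
[ 0.6033 -0.2     0.054 ]
```

View pics/r4.png

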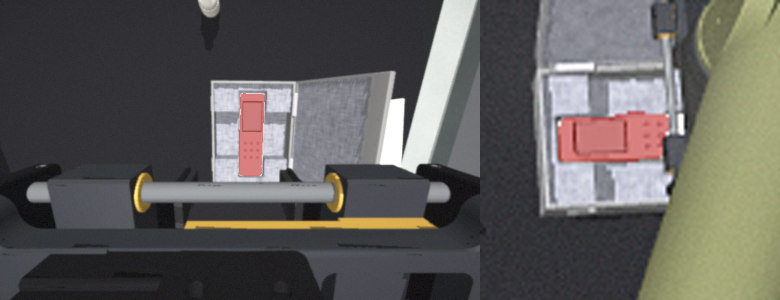

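The wrist silhouette covers the reader well (half-scale cols 240-265, rows 92-177), lying between its foam blocks. I tilt by 7° to keep the gripper body off the lid, then descend.

Run:
```python
from plan import *
b=7
R=Ro.from_euler("z",4,degrees=True)*Ro.from_euler("y",-b,degrees=True)*Ro.from_euler("x",180,degrees=True)*Ro.from_euler("z",-90,degrees=True)
e=R.as_euler("xyz",degrees=True);print(e,R.apply([0,0,1]))
s=rows([.607,-.2225,.16],e,5);rows([.607,-.2225,.06],e,4,s)
```

```text
[173.   0.  94.] [ 0.12157248  0.00850118 -0.99254615]
[0.0001, 0.0057, 0.0279, -0.024, -0.001, -0.0]
[0.0001, 0.0051, 0.0281, -0.024, -0.001, -0.0]
[0.0002, 0.0044, 0.0282, -0.024, -0.001, -0.0]
[0.0002, 0.0037, 0.0283, -0.024, -0.001, -0.0]
[0.0002, 0.003, 0.0283, -0.024, -0.001, -0.0]
[0.0, -0.003, 0.0248, 0.0, 0.0, 0.0]
[0.0, -0.003, 0.0248, 0.0, 0.0, 0.0]
[0.0, -0.003, 0.0248, 0.0, 0.0, 0.0]
[0.0, -0.003, 0.0248, 0.0, 0.0, 0.0]
```

Request:
{"fn": "play_rows", "kwargs": {
  "steps": [
    [[0,0.0057,0.028,-0.024,-0.001,0,0.076],[0,0.005,0.028,-0.024,-0.001,0,0.076],[0,0.0044,0.028,-0.024,-0.001,0,0.076],[0,0.0037,0.028,-0.024,-0.001,0,0.076],[0,0.003,0.028,-0.024,-0.001,0,0.076],[0,0,0,0,0,0,0.076]]
  ]
}}

```text
time_s: 12.65
tool_pos: [0.604, -0.2219, 0.1563]
tool_rot: [173.5, -0.3, 94.0]
force: [-0.1, 0.4, -0.3]
grip_width: 0.076
grasp_force: 0.0
```

Run:
```python
from cell import *
from plan import *
from h import *
o=get_obs();print({k:np.round(v,3).tolist() for k,v in o.items() if k in("tool_pos","tool_rot","force","grip_width")})
d=read_camera("wrist");s=silhouettes("wrist","reader_centre")
f=d["frame"][:,:,::-1].copy()
if s:
    print(s[0]["p"],s[0]["extent"]);m=s[0]["pixels"];rr=np.argwhere(m)
    for r in np.linspace(rr[:,0].min()+5,rr[:,0].max()-5,5).astype(int):
        c=np.nonzero(m[r])[0];print(r,[unproj(d,(x,r),.054)[:2].round(4).tolist() for x in(c.min(),c.max()+1)])
cv2.imwrite("pics/w5.png",f)
rows([.607,-.2225,.06],[173,0,94],4)
```

```text
{'tool_pos': [0.604, -0.222, 0.156], 'tool_rot': [173.455, -0.267, 94.045], 'force': [-0.056, 0.439, -0.343], 'grip_width': 0.076}
0.96 [281.7, 119.8, 333.4, 283.9]
123 [[0.5803, -0.153], [0.6245, -0.1498]]
161 [[0.5817, -0.186], [0.6244, -0.1836]]
199 [[0.584, -0.2211], [0.6282, -0.2193]]
237 [[0.5856, -0.2586], [0.6303, -0.2574]]
276 [[0.5884, -0.2995], [0.6326, -0.2992]]
[0.0, -0.003, 0.0252, -0.0, -0.0, 0.0]
[0.0, -0.003, 0.0252, -0.0, -0.0, 0.0]
[0.0001, -0.0031, 0.0252, -0.0, -0.0, 0.0]
[0.0001, -0.0031, 0.0251, -0.0, -0.0, 0.0]
```

View pics/w5.png

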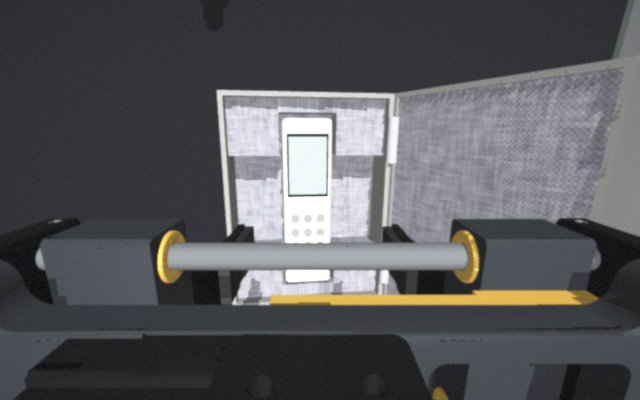

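The reader sits at cols 282-333 with its screen up, and its axis works out at x≈0.606. The fingers straddle it on both sides, so I descend.

Request:
{"fn": "play_rows", "kwargs": {
  "steps": [
    [[0,-0.003,0.025,0,0,0,0.076],[0,-0.003,0.025,0,0,0,0.076],[0,-0.003,0.025,0,0,0,0.076],[0,-0.003,0.025,0,0,0,0.076],[0,0,0,0,0,0,0.076]]
  ]
}}

```text
time_s: 13.25
tool_pos: [0.6062, -0.2219, 0.0587]
tool_rot: [173.2, -0.2, 94.1]
force: [-0.9, 1.1, -0.3]
grip_width: 0.0762
grasp_force: 0.0
```

Request:
{"fn": "play_rows", "kwargs": {
  "steps": [
    [[0,-0.001,0.008,0,0,0,0.076],[0,-0.001,0.008,0,0,0,0.076],[0,-0.001,0.008,0,0,0,0.076],[0,0,0,0,0,0,0.076]]
  ]
}}

```text
time_s: 13.65
tool_pos: [0.6069, -0.222, 0.0354]
tool_rot: [173.1, -0.1, 94.2]
force: [0.3, -0.1, 0.1]
grip_width: 0.0762
grasp_force: 0.0
```

Request:
{"fn": "play_rows", "kwargs": {
  "force": 15,
  "steps": [
    [[0,0,0,0,0,0,0.03],[0,0,0,0,0,0,0.03],[0,0,0,0,0,0,0.03],[0,0,0,0,0,0,0.03],[0,0,0,0,0,0,0.03],[0,0,0,0,0,0,0.03],[0,0,0,0,0,0,0.03]]
  ]
}}

```text
time_s: 14.35
tool_pos: [0.6075, -0.2222, 0.0364]
tool_rot: [173.0, -0.1, 94.2]
force: [-0.2, -0.0, 2.1]
grip_width: 0.0466
grasp_force: 14.8
```

Request:
{"fn": "play_rows", "kwargs": {
  "force": 22,
  "steps": [
    [[0,0.0005,-0.004,0,0,0,0.03],[0,0.0008,-0.006,0,0,0,0.03],[0,0.0008,-0.006,0,0,0,0.03],[0,0.001,-0.008,0,0,0,0.03],[0,0.001,-0.008,0,0,0,0.03],[0,0.001,-0.008,0,0,0,0.03],[0,0,0,0,0,0,0.03]]
  ]
}}

```text
time_s: 15.05
tool_pos: [0.6089, -0.2226, 0.0785]
tool_rot: [172.9, 0.0, 94.2]
force: [0.2, -1.0, -0.8]
grip_width: 0.0459
grasp_force: 21.5
```

Request:
{"fn": "play_rows", "kwargs": {
  "steps": [
    [[0,0.0015,-0.015,0,0,0,0.03],[0,0,-0.02,0,0,0,0.03],[0,0,-0.025,0,0,0,0.03],[0,0,-0.03,0,0,0,0.03],[0,0,-0.03,0,0,0,0.03],[0,0,-0.03,0,0,0,0.03],[0,0,-0.02,0,0,0,0.03],[0,0,0,0,0,0,0.03]]
  ]
}}

```text
time_s: 15.85
tool_pos: [0.5901, -0.2246, 0.2502]
tool_rot: [172.6, 0.1, 94.1]
force: [1.1, 0.2, -2.3]
grip_width: 0.0457
grasp_force: 21.5
```

Run:
```python
from cell import *
from plan import *
from h import *
o=get_obs();print({k:np.round(v,3).tolist() for k,v in o.items() if k in("qpos","tool_pos","tool_rot","force","grip_width","wrist_torque")})
d=read_camera("wrist");a=d["frame"][:,:,::-1];b=read_camera("scene")["frame"][60:260,190:430,::-1]
cv2.imwrite("pics/w6.png",np.hstack([cv2.resize(b,(360,300)),cv2.resize(a,(440,300))]))
rows([.599,.185,.25],[180,0,83.3],11)
```

```text
{'qpos': [19.435, 10.283, 0.797, 90.266, -3.212, 72.726, 25.13], 'tool_pos': [0.59, -0.225, 0.25], 'tool_rot': [172.647, 0.11, 94.139], 'force': [1.132, 0.175, -2.28], 'wrist_torque': [-0.143, 0.195, -0.012], 'grip_width': 0.046}
[0.037, 0.0037, 0.0001, 0.011, -0.001, 0.017]
[0.037, 0.003, -0.0, 0.011, -0.001, 0.017]
[0.0371, 0.0024, -0.0001, 0.011, -0.001, 0.017]
[0.0371, 0.0018, -0.0002, 0.011, -0.001, 0.017]
[0.0372, 0.0011, -0.0002, 0.011, -0.001, 0.017]
[0.0372, 0.0005, -0.0003, 0.011, -0.001, 0.017]
[0.0372, -0.0002, -0.0003, 0.011, -0.001, 0.017]
[0.0372, -0.0008, -0.0003, 0.011, -0.001, 0.017]
[0.0371, -0.0015, -0.0004, 0.011, -0.001, 0.017]
[0.0371, -0.0021, -0.0004, 0.011, -0.001, 0.017]
[0.0371, -0.0027, -0.0004, 0.011, -0.001, 0.017]
```

View pics/w6.png

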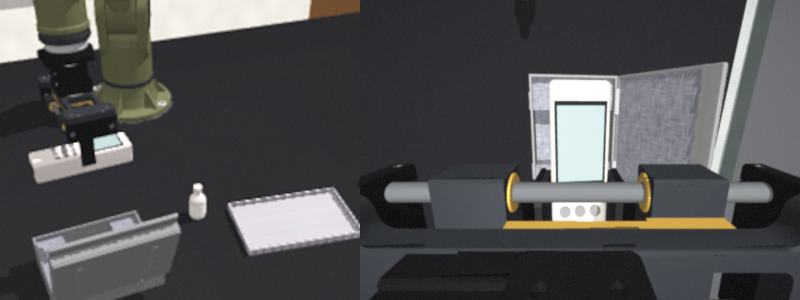

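The reader is held level, screen up, and the lid stays open. I carry it to above the tray.

Request:
{"fn": "play_rows", "kwargs": {
  "steps": [
    [[0.015,0.002,0,0.011,0,0.017,0.03],[0.03,0.003,0,0.011,0,0.017,0.03],[0.037,0.0024,0,0.011,0,0.017,0.03],[0.037,0.002,0,0.011,0,0.017,0.03],[0.037,0.001,0,0.011,0,0.017,0.03],[0.037,0.0005,0,0.011,0,0.017,0.03],[0.037,0,0,0.011,0,0.017,0.03],[0.037,-0.001,0,0.011,0,0.017,0.03],[0.037,-0.0015,0,0.011,0,0.017,0.03],[0.037,-0.002,0,0.011,0,0.017,0.03],[0.037,-0.003,0,0.011,0,0.017,0.03],[0.03,0,0,0,0,0,0.03]]
  ]
}}

```text
time_s: 17.15
tool_pos: [0.6009, 0.1872, 0.2475]
tool_rot: [-179.7, -0.7, 83.6]
force: [0.1, 0.2, -3.0]
grip_width: 0.046
grasp_force: 21.5
```

Run:
```python
from cell import *
from plan import *
from h import *
rows([.599,.187,.06],[180,0,83.4],8)
d=read_camera("wrist");a=d["frame"][:,:,::-1].copy()
s=silhouettes("wrist","tray")
if s: print(s[0]["p"],s[0]["extent"])
# held reader: predicted outlines for tray on image
T=proj(d,pose([.5985,.185,np.radians(-6.7)],M["tray"][0]*[1,1,1])[1::2])
for q in T: cv2.circle(a,tuple(int(x) for x in q),4,(0,0,255),-1)
cv2.imwrite("pics/w7.png",a)
```

```text
[-0.0003, -0.0001, 0.0234, -0.001, -0.002, 0.0]
[-0.0003, -0.0001, 0.0234, -0.001, -0.002, 0.0]
[-0.0003, -0.0001, 0.0234, -0.001, -0.002, 0.0]
[-0.0002, -0.0002, 0.0234, -0.001, -0.002, 0.0]
[-0.0002, -0.0002, 0.0234, -0.001, -0.002, 0.0]
[-0.0002, -0.0002, 0.0234, -0.001, -0.002, 0.0]
[-0.0001, -0.0002, 0.0234, -0.001, -0.002, 0.0]
[-0.0001, -0.0002, 0.0234, -0.001, -0.002, 0.0]
0.57 [257.9, 95.0, 378.0, 225.6]
```

View pics/w7.png

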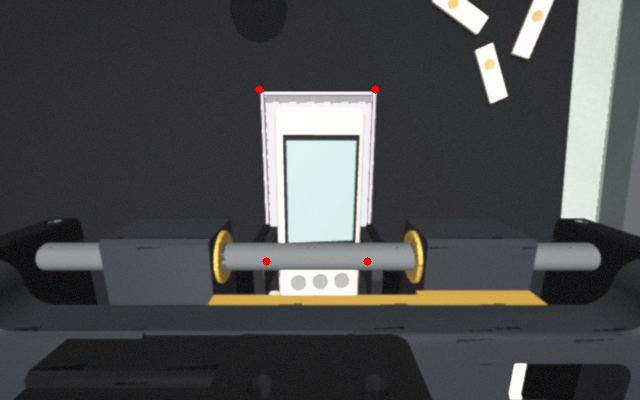

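The projected tray corners (red, e.g. 260,90 and 375,90) match the tray, and the reader is centred over it. I lower it.

Request:
{"fn": "play_rows", "kwargs": {
  "steps": [
    [[0,0,0.02,-0.001,-0.002,0,0.03],[0,0,0.03,-0.001,-0.002,0,0.03],[0,0,0.03,-0.001,-0.002,0,0.03],[0,0,0.03,-0.001,-0.002,0,0.03],[0,0,0.03,-0.001,-0.002,0,0.03],[0,0,0.03,-0.001,-0.002,0,0.03],[0,0,0.02,0,0,0,0.03],[0,0,0.01,0,0,0,0.03],[0,0,0,0,0,0,0.03]]
  ]
}}

```text
time_s: 18.15
tool_pos: [0.601, 0.1846, 0.0473]
tool_rot: [180.0, 0.1, 83.5]
force: [0.0, 0.1, -2.7]
grip_width: 0.0461
grasp_force: 21.5
```

Request:
{"fn": "play_rows", "kwargs": {
  "steps": [
    [[0,0,0.006,0,0,0,0.03],[0,0,0.006,0,0,0,0.03],[0,0,0.004,0,0,0,0.03],[0,0,0.003,0,0,0,0.03],[0,0,0,0,0,0,0.03]]
  ]
}}

```text
time_s: 18.65
tool_pos: [0.6027, 0.1856, 0.0307]
tool_rot: [179.7, -0.0, 83.5]
force: [-0.1, -0.4, -2.4]
grip_width: 0.0464
grasp_force: 21.5
```

Request:
{"fn": "play_rows", "kwargs": {
  "steps": [
    [[0,0,0.002,0,0,0,0.03],[0,0,0.002,0,0,0,0.03],[0,0,0.002,0,0,0,0.03],[0,0,0,0,0,0,0.03]]
  ]
}}

```text
time_s: 19.05
tool_pos: [0.6027, 0.1856, 0.0247]
tool_rot: [179.7, -0.0, 83.5]
force: [0.6, -0.1, -3.2]
grip_width: 0.0461
grasp_force: 21.5
```

Request:
{"fn": "play_rows", "kwargs": {
  "steps": [
    [[0,0,0.0015,0,0,0,0.03],[0,0,0.0015,0,0,0,0.03],[0,0,0,0,0,0,0.03]]
  ]
}}

```text
time_s: 19.35
tool_pos: [0.6031, 0.1858, 0.0226]
tool_rot: [179.7, -0.0, 83.5]
force: [-1.9, -0.0, 1.8]
grip_width: 0.0456
grasp_force: 21.6
```

Request:
{"fn": "play_rows", "kwargs": {
  "force": 4,
  "steps": [
    [[0,0,0.001,0,0,0,0.03],[0,0,0,0,0,0,0.03],[0,0,0,0,0,0,0.03],[0,0,0,0,0,0,0.03]]
  ]
}}

```text
time_s: 19.75
tool_pos: [0.6027, 0.1859, 0.021]
tool_rot: [179.7, -0.0, 83.5]
force: [-1.8, 0.9, 0.5]
grip_width: 0.0462
grasp_force: 3.9
```

Request:
{"fn": "play_rows", "kwargs": {
  "steps": [
    [[0,0,0.0005,0,0,0,0.047],[0,0,0,0,0,0,0.048],[0,0,0,0,0,0,0.05],[0,0,0,0,0,0,0.054],[0,0,0,0,0,0,0.06],[0,0,0,0,0,0,0.066],[0,0,0,0,0,0,0.066]]
  ]
}}

```text
time_s: 20.45
tool_pos: [0.603, 0.1856, 0.0205]
tool_rot: [179.7, -0.0, 83.5]
force: [0.1, 0.3, 0.3]
grip_width: 0.0647
grasp_force: 0.0
```

Request:
{"fn": "play_rows", "kwargs": {
  "steps": [
    [[0,0,-0.005,0,0,0,0.066],[0,0,-0.01,0,0,0,0.066],[0,0,-0.015,0,0,0,0.066],[0,0,-0.03,0,0,0,0.066],[0,0,-0.04,0,0,0,0.066],[0,0,-0.04,0,0,0,0.066],[0,0,-0.03,0,0,0,0.066],[0,0,-0.02,0,0,0,0.066],[0,0,0,0,0,0,0.066]]
  ]
}}

```text
time_s: 21.35
tool_pos: [0.6042, 0.1867, 0.2163]
tool_rot: [179.2, -0.2, 83.5]
force: [0.4, -0.4, -0.2]
grip_width: 0.066
grasp_force: 0.0
```

Run:
```python
from cell import *
from h import *
o=get_obs();print({k:np.round(v,3).tolist() for k,v in o.items() if k in("tool_pos","force","grip_width","time_s")})
a=read_camera("wrist")["frame"][:,:,::-1];b=read_camera("scene")["frame"][110:310,100:500,::-1]
cv2.imwrite("pics/w8.png",np.vstack([cv2.resize(b,(600,300)),cv2.resize(a,(600,300))]))
```

```text
{'time_s': 21.35, 'tool_pos': [0.604, 0.187, 0.216], 'force': [0.351, -0.364, -0.177], 'grip_width': 0.066}
```

View pics/w8.png

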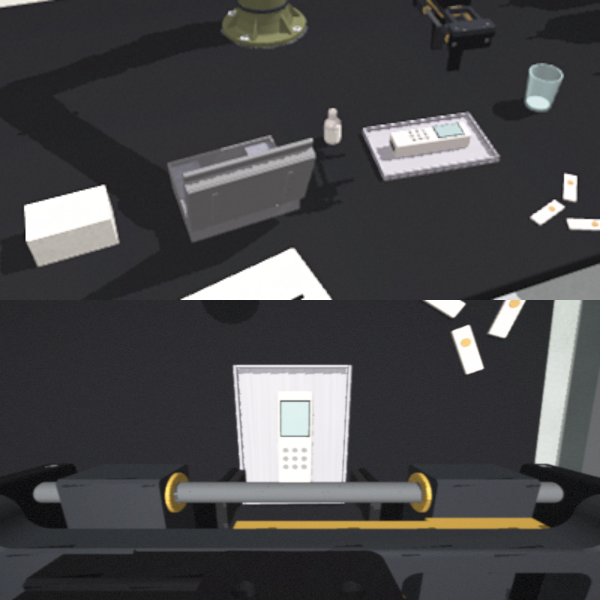

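The reader lies flat with its screen up in the tray (scene crop around 430,138). The lid is open, the dropper, carton and beaker are where they were, and the gripper is clear.

```bash
python3 -c "
from cell import *
print(sign_off())"
```

```text
the job is handed in; nothing more can be done
None
```

The lid is open and resting on its stop, the reader lies flat with its screen up on the tray floor, the dropper bottle, carton and beaker look undisturbed in the last picture, and I handed the job in at about 21 s of the 64 s allowed.

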